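# Snap the long cover onto the pill case

## Robot

A 6-joint arm with a two-finger parallel gripper is mounted at the origin on the work surface. World frame = base frame: x ahead of the robot, y to its left, z up, the work surface at z = 0. Lengths are in m, angles in degrees, forces in N, time in s.
With the tool pointing down it reaches from about 0.375 to 0.9 m from the base axis. Payload 3.1 kg.
Tool frame: the origin (TCP) lies on the centre line of the jaws, within the pads' length; the fingertips stand 25 mm ahead of it and the grasp point (between the pads) lies 6 mm ahead of it; z points along the fingers, y is the line along which they close (so a half turn about z gives the same grasp; the last joint's range is limited). The gripper opens to 87 mm and grips with 3 to 60 N. Pads are 19 mm wide; open, the fingers measure 117 mm over their backs; the gripper's body (75 mm by 190 mm) begins 51 mm behind the grasp point.
Start: joints at [-74.8, 30.224, 82.088, -0, 67.689, -10.227], TCP at [0.268, -0.564, 0.248] pointing down, gripper open.
Joint ranges: [-176.69, 176.69], [-43.24, 126.21], [12.49, 139.97], [-82, 262], [0, 151.66], [-163.58, 163.58]. Speed limits (degrees/s): [159.86, 159.86, 180, 180, 180, 180].

## Interface

Orientations are given as a 3x3 rotation matrix whose columns are the frame's x, y, z axes.
In Python, from rig import * gives the robot as it stands.
- The arm moves only by the tool step_arm, never from a script. Its argument "steps" is a list of rows, each a list of 7 numbers: the shift along the tool's x, y, z normalised to -1 to 1, where 1 is 0.3 m, then the turn, a rotation vector about the tool's x, y, z normalised to -1 to 1, where 1 is 45 degrees, then the gripper's target within -1 to 1 (shut at 1, half-way at 0, fully open at -1). A call has 1 to 8 rows; each row is the pose to reach, as a shift and turn from the pose commanded when the call began, along the tool's axes at that moment; what a row does not reach only later rows make up. A row lasts 1/12 s, in which the tool goes at most 41.7 mm and 7.16 degrees, less where a joint would pass 70% of its speed; a pose out of reach is approached as far as the arm can. A call with a number of a shift or a turn outside -1 to 1 is refused whole. A call with a gripper value outside its range is refused whole. The fingers move at their own pace and stop on an object; the grip force is fixed at half the most. Time passes only in rows, so rows that repeat a pose let the fingers close. It gives the time, the measured TCP pose, the force, the opening and the grip force at its end, in the units of the state.
- read_state(): the state, without advancing time (a new reading comes with each control period).
- capture(name): name is "side" or "top"; returns a dict with "image" (480x640x3 uint8, red, green, blue), "vertical_fov" (degrees; the focal length in pixels is half the picture's height over the tangent of half this angle, whatever the lens; pixels are square), "cx", "cy" (the principal point, pixels), "world_from_camera" (4x4, takes a point from camera to world coordinates). Camera axes: x right, y down, z forward; pixel columns grow to the right and rows downward; lengths in m; the calibration is good to about 2 mm. A picture is of the moment at which its call begins. There is no depth.
- hand_in(): hands the job in; it is judged then, once.
The state is a dict: "time_s": time; "joint_positions": joint angles; "qvel": joint speeds; "tau": joint torques, N m; "position": TCP position; "tcp_rot": TCP orientation; "force": force on the tool from outside, world axes, zero at the start; "moment": the same for the moment, N m; "opening": opening from 0.0 (shut) to 1.0 (fully open); "grasp_force": force on a finger pad.
Only numpy, scipy, OpenCV 4.12 (cv2) and the standard library are available. Lean on these libraries where they do the work, as an engineer would, in place of code of your own. Each camera call takes 0.05 s, during which the arm holds its last target. There are 200 camera calls.

## Task

The open pill case on the bathroom shelf needs its cover: take the long cover (not the shorter one), lay it rib up over the case between the two snap clips, and push it straight down until both clips have clicked over its ends and it lies flat on the rim, lined up with the case. Let go of it and leave it there.

Things in the scene. Friction and masses are not known exactly. Their poses are not given: they have to be found in the camera images.
- case: Open pill case of smoky clear plastic, stuck to the shelf: tray 116 x 56 mm, four compartments, on a 160 x 62 mm foot; rim 28 mm above the shelf. Origin: centre of its underside; x along its length, y across, z up. A springy snap clip 18 mm wide stands at each end (+x, -x), its tip 66 mm above the shelf. The clips centre the cover along x; only friction holds it across (y).
- cover: Long loose cover of smoky clear plastic, 60 g: plate 118 x 58 x 5 mm; along the middle of its top a white finger rib 60 long, 12 wide, 24 mm high. Origin: centre of its underside; x along its length and rib, z up. Lies rib up on the shelf, fits either way round. Seated, its underside is 28 mm above the shelf. A shorter cover (80 mm plate, 36 mm rib) lies nearby and does not fit.
- clip_a (a joint): Snap clip at the case's +x end; the value is how far it is sprung outward in m: 0 at rest or clicked, 0.02 at most; 0.004 lets a centred cover pass. Its catch, 34.5 to 37.5 mm above the shelf, reaches in to 55 mm from the case's middle (stem 61 mm); above, it flares out to 73 mm at the tip. A cover lowered between the clips slides down the flares; pushing a centred one home takes 6 to 10 N.
- clip_b (a joint): The same kind of snap clip at the case's -x end, mirrored: 0 at rest or clicked over the cover, growing as it is sprung outward (m).

How it is judged (in metres and radians):
At the end, for the whole second after the job is handed in: The long cover lies rib up and flat (within 4 degrees) on the case's rim (underside 25 to 31 mm above the case's underside), its middle within 14 mm of the case's and its length within 11 degrees of the case's, both clips sprung back over its ends (each within 2 mm of rest), and it is at rest (z of cover in the frame of case between 0.025 and 0.031 m and horizontal distance between cover and case below 0.014 m and angle between the x axis of cover and the x axis of case, either way round below 0.2 rad and angle between cover's own z axis and vertical below 0.07 rad and value of joint each of clip_a, clip_b below 0.002 m and linear speed of cover below 0.02 m/s); the robot touches nothing.
It also fails if it takes over 40 s, if anything falls off the work surface, if the arm or the gripper's body presses on something with over 40 N, if the wrist force passes 120 N, or if a joint passes its speed limit or range.

## Working session

There is one attempt and no reset: what is moved stays moved. The work goes in short steps, Python scripts to look and compute and a tool call to move; the robot and the scene stay as the last step left them, time stands still between calls to the robot, and variables do not carry over. Pictures are saved under pics/ and viewed, at most 10 in all, crops included, and the job is handed in when it is done.

Besides the shell and the picture viewer there is one more tool, called after "Emit:" as name([rows], argument=value, ...), one row to a line, values as JSON. step_arm: Moves the arm, as the interface text tells. Scaled input: -1 to 1 covers 0.3 m each way for a shift and 45 degrees each way for a turn. Its arguments: {"type":"object","properties":{"steps":{"type":"array"}},"required":["steps"]}

```bash
mkdir -p pics
python3 - <<'E'
from rig import *
import cv2,numpy as np
for n in("top","side"):
    c=capture(n); cv2.imwrite(f"pics/{n}0.png",c["image"][:,:,::-1])
    print(n,c["vertical_fov"],c["cx"],c["cy"],np.round(c["world_from_camera"],3).tolist())
s=read_state();print(s["time_s"],s["position"],np.round(s["tcp_rot"],3).tolist(),s["force"],s["opening"])
E
```

```text
top 54.652100349210045 330.6931220700348 239.38753244232095 [[-0.015, -0.998, 0.066, 0.461], [-0.999, 0.017, 0.032, -0.01], [-0.033, -0.066, -0.997, 0.841], [0.0, 0.0, 0.0, 1.0]]
side 51.858969428798915 318.9904800990648 247.65837323704088 [[0.976, -0.154, 0.155, 0.392], [-0.218, -0.639, 0.737, -0.608], [-0.015, -0.753, -0.657, 0.563], [0.0, 0.0, 0.0, 1.0]]
0.1 [ 0.26822857 -0.56383697  0.24667918] [[0.903, 0.429, -0.0], [0.429, -0.903, 0.002], [0.0, -0.002, -1.0]] [-0.56435732  0.31772096  0.45859631] 0.9986279814831058
```

View pics/top0.png

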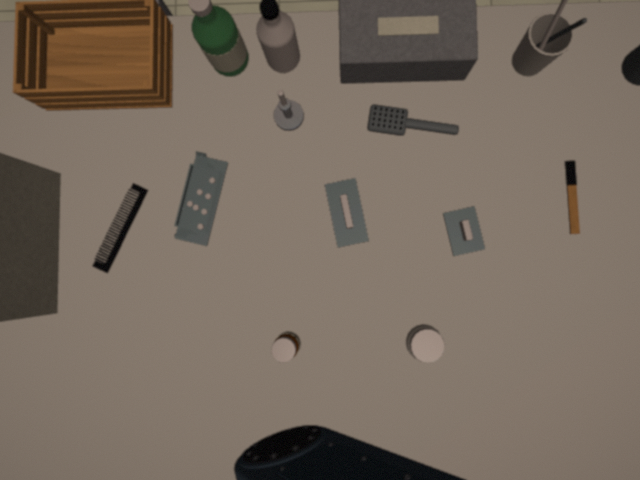

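View pics/side0.png

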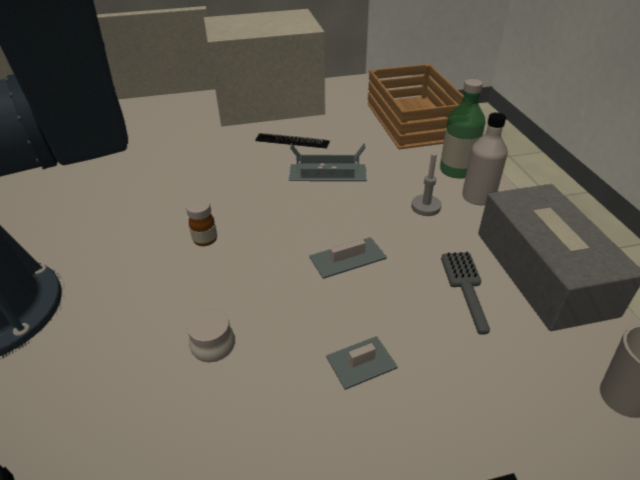

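The top view shows the case at about (202,200), with pills inside it, the long cover at (347,212) and the short cover at (464,231). The side view shows the case at (328,165), its clip tips at (293,148) and (362,148), and the long cover at (348,255).

```bash
cat > h.py <<'E'
from rig import *
import cv2,numpy as np
def ray(c,uv):
    uv=np.atleast_2d(np.array(uv,float)); f=240/np.tan(np.radians(c["vertical_fov"]/2)); T=np.array(c["world_from_camera"])
    d=np.c_[(uv[:,0]-c["cx"])/f,(uv[:,1]-c["cy"])/f,np.ones(len(uv))]@T[:3,:3].T
    return T[:3,3],d
def plane(c,uv,z):
    o,d=ray(c,uv); return o+d*((z-o[2])/d[:,2])[:,None]
def proj(c,p):
    f=240/np.tan(np.radians(c["vertical_fov"]/2)); T=np.linalg.inv(np.array(c["world_from_camera"]))
    q=np.atleast_2d(p)@T[:3,:3].T+T[:3,3]; return q[:,:2]/q[:,2:]*f+[c["cx"],c["cy"]]
def plastic(im,lo=2):
    i=im.astype(int); m=((i[:,:,2]-i[:,:,0])>lo)&(i.sum(2)>150)
    return m.astype(np.uint8)
E
python3 - <<'E'
from h import *
C={n:capture(n) for n in("top","side")}
for n,c in C.items():
    im=c["image"]; m=plastic(im)
    cs,_=cv2.findContours(cv2.morphologyEx(m,cv2.MORPH_CLOSE,np.ones((3,3))),cv2.RETR_EXTERNAL,cv2.CHAIN_APPROX_NONE)
    for k in cs:
        if cv2.contourArea(k)<300: continue
        r=cv2.minAreaRect(k); b=cv2.boxPoints(r); M=cv2.moments(k)
        print(n,np.round(r[0],1),np.round(r[1],1),round(r[2],1),"area",cv2.contourArea(k))
        for z in (0.0025,0.012):
            p=plane(C[n],b,z); print(z,np.round(p[:,:2],4).tolist(),"mean",np.round(p.mean(0),4), "sides",np.round(np.linalg.norm(np.diff(p,axis=0),axis=1),4))
t=C["top"]["image"][140:260,160:380,::-1]; s=C["side"]["image"][130:280,270:400,::-1]
A=cv2.resize(t,None,fx=3.6,fy=3.6,interpolation=cv2.INTER_CUBIC)
cv2.imwrite("pics/t1.png",np.clip(A*1.3,0,255)); cv2.imwrite("pics/s1.png",np.clip(cv2.resize(s[:70],None,fx=6,fy=6,interpolation=cv2.INTER_CUBIC)*1.3,0,255))
E
```

```text
side [ 41.3 298. ] [24.8 61.4] 15.2 area 651.0
0.0025 [[0.0576, -0.0446], [0.0547, 0.0881], [0.0969, 0.0619], [0.0948, -0.066]] mean [0.076  0.0098 0.0025] sides [0.1328 0.0497 0.1279]
0.012 [[0.0633, -0.0542], [0.0604, 0.0763], [0.1019, 0.0505], [0.0999, -0.0752]] mean [ 0.0814 -0.0007  0.012 ] sides [0.1305 0.0489 0.1258][ WARN:0@1.066] global loadsave.cpp:1063 imwrite_ Unsupported depth image for selected encoder is fallbacked to CV_8U.
```

View pics/t1.png

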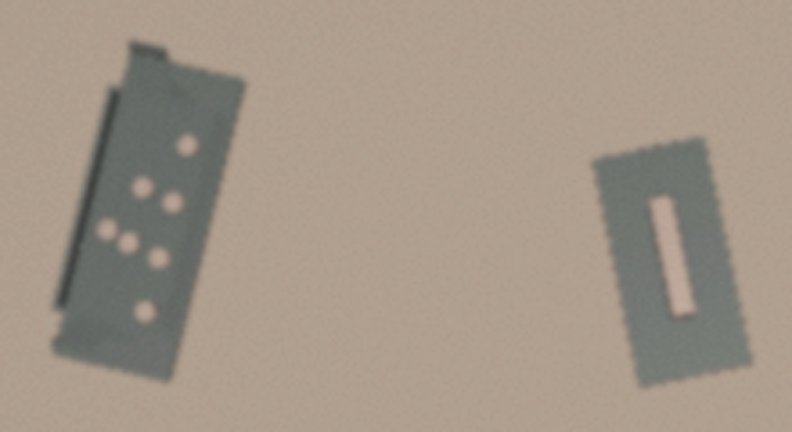

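View pics/s1.png

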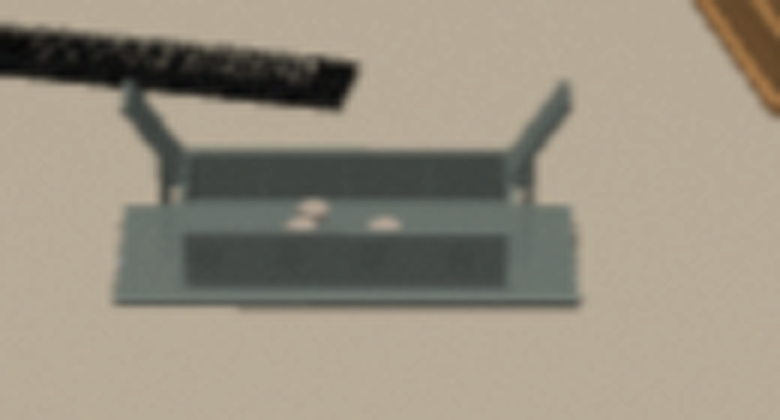

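The crops show the case foot clearly. In the top view its right edge runs from (228,162) to (208,246), and in the side view its front corners are at (289,180) and (367,180). The clip tips are at (292,144) and (364.5,144). The cover is tilted a few degrees from vertical in the top picture.

```bash
cat >> h.py <<'E'
def mask2(im):
    i=cv2.GaussianBlur(im,(3,3),0).astype(int); return (((i[:,:,0]-i[:,:,2])<9)&(i.sum(2)>90)).astype(np.uint8)
def blobs(c,lo=500,hi=6000):
    cs,_=cv2.findContours(mask2(c["image"]),cv2.RETR_EXTERNAL,cv2.CHAIN_APPROX_NONE)
    return [k for k in cs if lo<cv2.contourArea(k)<hi]
E
python3 - <<'E'
from h import *
for n in("top","side"):
    c=capture(n)
    for k in blobs(c):
        b=cv2.boxPoints(cv2.minAreaRect(k)); ctr=b.mean(0)
        x0,y0,w,h=cv2.boundingRect(k)
        if not(170<ctr[0]<490 and 130<ctr[1]<400): continue
        a=cv2.approxPolyDP(k,4,True)[:,0]
        p=plane(c,k[:,0],0.005)[:,:2].astype(np.float32)   # metric rectangle at plate top
        r=cv2.minAreaRect(p*1000)
        print(n,"px",ctr.round(1),cv2.contourArea(k),"metric@5mm",np.round(r[0],1),np.round(r[1],1),round(r[2],1),a.tolist())
    f=plane(c,{"top":[[228.1,162.2],[207.8,245.6]],"side":[[288.8,180.2],[366.7,180.2],[291.2,164.2],[365,164.2]]}[n],0.003)
    print(n,"foot",f.round(4).tolist())
    if n=="side": print("tips",plane(c,[[291.7,144.2],[364.5,144.2]],0.066).round(4).tolist())
    ribpx={"top":[[341.3,195],[346.4,194.6],[352.3,227.2],[347,227.8]]}
    if n=="top": print("rib",plane(c,ribpx[n],0.029).round(4).tolist())
E
```

```text
top px [463.6 230.9] 1291.5 metric@5mm [ 528.1 -221.5] [77.4 55.9] 11.8 [[473, 207], [444, 214], [454, 254], [483, 248]]
top px [346.3 212.3] 1853.0 metric@5mm [565.5 -12.3] [115.5  55.7] 10.8 [[354, 179], [326, 185], [340, 246], [367, 240]]
top px [199.8 198. ] 2892.5 metric@5mm [597.3 255.1] [ 66.4 163.3] 75.6 [[197, 152], [175, 236], [206, 244], [226, 162]]
top foot [[0.6625, 0.2035, 0.003], [0.5093, 0.2409, 0.003]]
rib [[0.593, -0.0041, 0.029], [0.5936, -0.0131, 0.029], [0.5357, -0.0224, 0.029], [0.5349, -0.0131, 0.029]]
side px [361.5 361.4] 1997.0 metric@5mm [ 528.2 -224.7] [79.2 58.3] 11.8 [[376, 337], [327, 356], [345, 388], [396, 367]]
side px [469.1 291.9] 1404.0 metric@5mm [ 728.1 -134.1] [171.2  48.9] 80.5 [[443, 255], [451, 285], [462, 287], [478, 332], [487, 332], [472, 289], [479, 278], [469, 255]]
side px [347.6 257. ] 1100.0 metric@5mm [565.6 -15.7] [116.7  59.2] 10.7 [[385, 256], [368, 238], [364, 252], [333, 262], [327, 250], [310, 257], [325, 277]]
side px [327.  161.5] 1783.0 metric@5mm [598.7 291.6] [151.5 169.5] 74.6 [[289, 144], [300, 162], [291, 165], [291, 180], [365, 180], [364, 165], [355, 162], [363, 145], [355, 155], [300, 155], [293, 147], [297, 144]]
side foot [[0.5102, 0.2397, 0.003], [0.6648, 0.2014, 0.003], [0.5259, 0.2995, 0.003], [0.6791, 0.2613, 0.003]]
tips [[0.5254, 0.2722, 0.066], [0.6676, 0.2365, 0.066]]
```

Emit:
step_arm([
  [0.84,-0.617,0,0,0,0.33,-1],
  [0.84,-0.617,0,0,0,0.33,-1],
  [0.84,-0.617,0,0,0,0.33,-1],
  [0.84,-0.617,0,0,0,0.33,-1],
  [0.84,-0.617,0,0,0,0.33,-1],
  [0.84,-0.617,0,0,0,0.33,-1],
  [0.84,-0.617,0,0,0,0.33,-1],
  [0.84,-0.617,0,0,0,0.33,-1],
])

```text
time_s: 0.97
position: [0.4173, -0.2846, 0.2476]
tcp_rot: [[0.983, 0.186, -0.0], [0.186, -0.983, 0.002], [0.0, -0.002, -1.0]]
force: [0.6, 0.5, -0.1]
opening: 0.999
grasp_force: 0.0
```

```bash
cat >> h.py <<'E'
def goal(p,yaw):
    s=read_state(); R=np.array(s["tcp_rot"]); d=R.T@(np.array(p)-s["position"])
    y=np.degrees(np.arctan2(R[1,0],R[0,0])); 
    print("t",s["time_s"],"pos",np.round(s["position"],4),"yaw",round(y,2),"z",R[:,2].round(4),"F",np.round(s["force"],1),"open",s["opening"],"grip",s["grasp_force"])
    print("shift",np.round(d/0.3,4),"turn z",round((y-yaw)/45,4))
E
python3 -c "
from h import *
goal([.565,-.0135,.12],10.5)"
```

```text
t 0.9667 pos [ 0.4173 -0.2846  0.2476] yaw 10.72 z [-3.0e-04  2.5e-03 -1.0e+00] F [ 0.6  0.5 -0.1] open 0.9990038734822597 grip 0.0
shift [ 0.6517 -0.7953  0.4273] turn z 0.0048
```

Emit:
step_arm([
  [0.65,-0.795,0.4,0,0,0,-1],
  [0.65,-0.795,0.4,0,0,0,-1],
  [0.65,-0.795,0.4,0,0,0,-1],
  [0.65,-0.795,0.4,0,0,0,-1],
  [0.65,-0.795,0.4,0,0,0,-1],
  [0.65,-0.795,0.4,0,0,0,-1],
  [0.65,-0.795,0.4,0,0,0,-1],
  [0.65,-0.795,0.4,0,0,0,-1],
])

```text
time_s: 1.63
position: [0.5652, -0.0167, 0.1267]
tcp_rot: [[0.983, 0.184, 0.0], [0.184, -0.983, 0.0], [0.0, -0.0, -1.0]]
force: [0.4, -0.7, 0.9]
opening: 1.0
grasp_force: 0.0
```

Emit:
step_arm([
  [0,0,0,0,0,0,-1],
  [0,0,0,0,0,0,-1],
])

```text
time_s: 1.8
position: [0.5644, -0.0169, 0.1265]
tcp_rot: [[0.982, 0.188, -0.002], [0.188, -0.982, 0.0], [-0.002, -0.001, -1.0]]
force: [-0.1, -0.7, 0.5]
opening: 1.001
grasp_force: 0.0
```

```bash
python3 -c "
from h import *
goal([.565,-.0135,.0325],10.5)"
```

```text
t 1.8 pos [ 0.5644 -0.0169  0.1265] yaw 10.82 z [-1.8e-03  2.0e-04 -1.0e+00] F [-0.1 -0.7  0.5] open 1.0006838963444706 grip 0.0
shift [ 0.0047 -0.0104  0.3135] turn z 0.0071
```

Emit:
step_arm([
  [0,-0.01,0.1,0,0,0,-1],
  [0,-0.01,0.18,0,0,0,-1],
  [0,-0.01,0.24,0,0,0,-1],
  [0,-0.01,0.28,0,0,0,-1],
  [0,-0.01,0.3,0,0,0,-1],
  [0,-0.01,0.31,0,0,0,-1],
  [0,-0.01,0.31,0,0,0,-1],
  [0,-0.01,0.31,0,0,0,-1],
])

```text
time_s: 2.47
position: [0.5645, -0.0164, 0.0354]
tcp_rot: [[0.983, 0.183, 0.002], [0.183, -0.983, -0.0], [0.002, 0.001, -1.0]]
force: [-0.7, 0.5, -0.7]
opening: 1.0
grasp_force: 0.0
```

Emit:
step_arm([
  [0,0,0,0,0,0,1],
  [0,0,0,0,0,0,1],
  [0,0,0,0,0,0,1],
  [0,0,0,0,0,0,1],
  [0,0,0,0,0,0,1],
  [0,0,0,0,0,0,1],
  [0,0,0,0,0,0,1],
  [0,0,0,0,0,0,1],
])

```text
time_s: 3.13
position: [0.5638, -0.0158, 0.0345]
tcp_rot: [[0.983, 0.184, -0.0], [0.184, -0.983, 0.0], [-0.0, -0.0, -1.0]]
force: [0.5, 0.4, 0.6]
opening: 0.476
grasp_force: 0.0
```

Emit:
step_arm([
  [0,0,0,0,0,0,1],
  [0,0,0,0,0,0,1],
  [0,0,0,0,0,0,1],
  [0,0,0,0,0,0,1],
])

```text
time_s: 3.47
position: [0.5638, -0.0158, 0.0345]
tcp_rot: [[0.983, 0.183, -0.0], [0.183, -0.983, 0.0], [-0.0, -0.0, -1.0]]
force: [0.0, -0.1, 0.3]
opening: 0.172
grasp_force: 0.2
```

Emit:
step_arm([
  [0,0,0,0,0,0,1],
  [0,0,0,0,0,0,1],
  [0,0,0,0,0,0,1],
  [0,0,0,0,0,0,1],
])

```text
time_s: 3.8
position: [0.5638, -0.0158, 0.0345]
tcp_rot: [[0.983, 0.184, -0.0], [0.184, -0.983, 0.0], [-0.0, -0.0, -1.0]]
force: [0.8, 0.8, -1.0]
opening: 0.138
grasp_force: 30.0
```

Emit:
step_arm([
  [0,0,-0.05,0,0,0,1],
  [0,0,-0.12,0,0,0,1],
  [0,0,-0.2,0,0,0,1],
  [0,0,-0.28,0,0,0,1],
  [0,0,-0.36,0,0,0,1],
  [0,0,-0.42,0,0,0,1],
  [0,0,-0.45,0,0,0,1],
  [0,0,-0.45,0,0,0,1],
])

```text
time_s: 4.47
position: [0.5651, -0.0161, 0.1716]
tcp_rot: [[0.983, 0.184, 0.005], [0.184, -0.983, -0.001], [0.004, 0.002, -1.0]]
force: [-0.8, 0.1, -0.6]
opening: 0.136
grasp_force: 30.0
```

Run:
```python
from h import *
c=capture("side"); cv2.imwrite("pics/s2.png",c["image"][:,:,::-1])
goal([.595,.252,.17],-13.9)
```

```text
t 4.5167 pos [ 0.5641 -0.016   0.1701] yaw 10.58 z [ 1.6e-03 -4.0e-04 -1.0e+00] F [-0.9  0.5 -0.9] open 0.13662663842549477 grip 29.999784529209137
shift [ 2.651e-01 -8.591e-01  1.000e-04] turn z 0.544
```

View pics/s2.png

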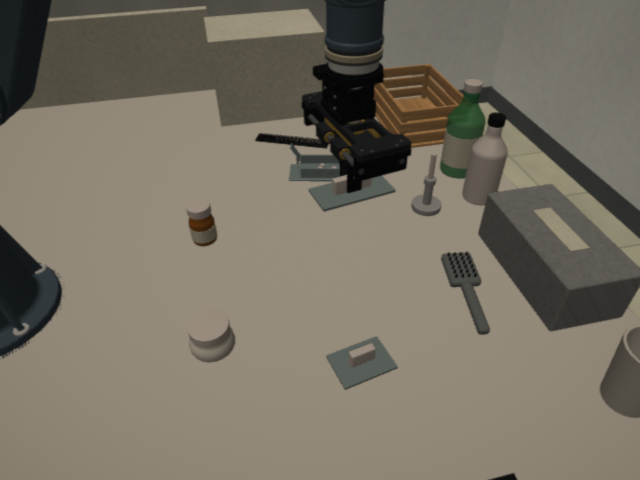

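The long cover is held level in the gripper, with its plate at about (352,190), and the shelf below is clear. Next I carry it over the case.

Emit:
step_arm([
  [0.265,-0.859,0,0,0,0.544,1],
  [0.265,-0.859,0,0,0,0.544,1],
  [0.265,-0.859,0,0,0,0.544,1],
  [0.265,-0.859,0,0,0,0.544,1],
  [0.265,-0.859,0,0,0,0.544,1],
  [0.265,-0.859,0,0,0,0.544,1],
  [0.265,-0.859,0,0,0,0.544,1],
  [0.265,-0.859,0,0,0,0.544,1],
])

```text
time_s: 5.18
position: [0.5938, 0.258, 0.1673]
tcp_rot: [[0.972, -0.235, -0.001], [-0.235, -0.972, 0.002], [-0.002, -0.002, -1.0]]
force: [0.8, -0.8, -0.5]
opening: 0.134
grasp_force: 30.0
```

Emit:
step_arm([
  [0,0,0.08,0,0,0,1],
  [0,0,0.13,0,0,0,1],
  [0,0,0.16,0,0,0,1],
  [0,0,0.17,0,0,0,1],
  [0,0,0.17,0,0,0,1],
  [0,0,0.17,0,0,0,1],
])

```text
time_s: 5.68
position: [0.595, 0.2515, 0.1185]
tcp_rot: [[0.971, -0.241, -0.0], [-0.241, -0.971, -0.0], [-0.0, 0.0, -1.0]]
force: [-0.1, 0.3, -0.6]
opening: 0.135
grasp_force: 30.0
```

Run:
```python
from h import *
goal([.595,.252,.12],-13.9)
o=[]
for n,(x,y,w,h) in {"top":(150,130,110,140),"side":(260,70,140,140)}.items():
    c=capture(n); o.append(cv2.resize(c["image"][y:y+h,x:x+w,::-1],(w*560//h,560),interpolation=cv2.INTER_CUBIC)); np.save("pics/"+n+"3.npy",c["image"])
a=np.clip(np.hstack(o)[:,:]*1.3,0,255).astype(np.uint8); f=min(1,800/a.shape[1]); print(a.shape,f)
cv2.imwrite("pics/b3.png",cv2.resize(a,None,fx=f,fy=f))
```

```text
t 5.6833 pos [0.595  0.2515 0.1185] yaw -13.94 z [-0.e+00 -1.e-04 -1.e+00] F [-0.1  0.3 -0.6] open 0.13510752189634856 grip 29.999728202819824
shift [-0.0003 -0.0015 -0.0052] turn z -0.0009
(560, 1000, 3) 0.8
```

View pics/b3.png

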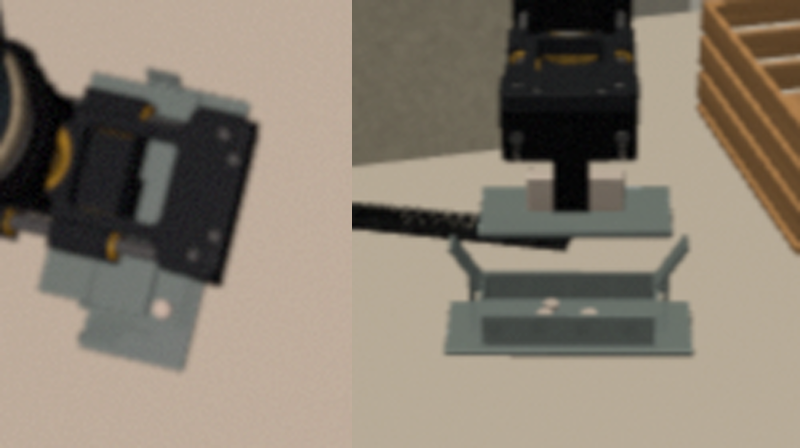

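Top view: the plate's visible corners are at (162.5,220.6), (179.7,152.8) and (227.5,161.3). Side view: the plate's front lower edge runs from (299,143.8) to (360,143.8), and the clip tips are at (291.7,144.2) and (364.5,144.2).

Run:
```python
from h import *
a=np.radians(-13.9); X=np.array([np.cos(a),np.sin(a)]);Y=np.array([-np.sin(a),np.cos(a)]); o=np.array([.595,.252])
L=lambda p:np.c_[(p[:,:2]-o)@X,(p[:,:2]-o)@Y].round(4).tolist()
s=capture("side");t=capture("top")
print("side front bottom",L(plane(s,[[299.1,143.75],[360,143.75]],.084)))
print("side back top",L(plane(s,[[301.3,128.4],[359.4,128.4]],.089)))
print("top corners (bl,tl,tr)",L(plane(t,[[162.5,220.6],[179.7,152.8],[227.5,161.3]],.089)))
print("tips side",L(plane(s,[[291.7,144.2],[364.5,144.2]],.066)))
print("foot side",L(plane(s,[[288.8,180.2],[366.7,180.2],[291.2,164.2],[365,164.2]],.003)))
print("foot top",L(plane(t,[[228.1,162.2],[207.8,245.6]],.003)))
```

```text
side front bottom [[-0.0552, -0.0275], [0.0632, -0.028]]
side back top [[-0.0533, 0.0257], [0.0639, 0.0251]]
top corners (bl,tl,tr) [[-0.056, 0.0258], [0.06, 0.0257], [0.0636, -0.0558]]
tips side [[-0.0725, 0.0029], [0.0742, 0.0024]]
foot side [[-0.0794, -0.0323], [0.0799, -0.0323], [-0.0785, 0.0295], [0.0794, 0.0292]]
foot top [[0.0771, -0.0309], [-0.0806, -0.0314]]
```

Emit:
step_arm([
  [-0.011,0,0.0,0,0,0,1],
  [-0.011,0,0.03,0,0,0,1],
  [-0.011,0,0.06,0,0,0,1],
  [-0.011,0,0.09,0,0,0,1],
  [-0.011,0,0.11,0,0,0,1],
  [-0.011,0,0.13,0,0,0,1],
  [-0.011,0,0.13,0,0,0,1],
  [-0.011,0,0.13,0,0,0,1],
])

```text
time_s: 6.55
position: [0.5913, 0.2528, 0.0788]
tcp_rot: [[0.971, -0.24, -0.001], [-0.24, -0.971, -0.0], [-0.001, 0.001, -1.0]]
force: [0.2, -0.2, -0.2]
opening: 0.131
grasp_force: 30.0
```

Emit:
step_arm([
  [0,0,0.01,0,0,0,1],
  [0,0,0.02,0,0,0,1],
  [0,0,0.03,0,0,0,1],
  [0,0,0.04,0,0,0,1],
  [0,0,0.048,0,0,0,1],
  [0,0,0.054,0,0,0,1],
  [0,0,0.058,0,0,0,1],
  [0,0,0.058,0,0,0,1],
])

```text
time_s: 7.22
position: [0.5933, 0.2533, 0.0643]
tcp_rot: [[0.971, -0.24, 0.004], [-0.24, -0.971, 0.001], [0.004, -0.002, -1.0]]
force: [-0.1, -0.7, 6.4]
opening: 0.135
grasp_force: 30.0
```

Run:
```python
from h import *
goal([.595,.252,.0625],-13.9)
o=[]
for n,(x,y,w,h) in {"top":(150,130,110,140),"side":(270,110,112,80)}.items():
    c=capture(n); o.append(cv2.resize(c["image"][y:y+h,x:x+w,::-1],(400,400*h//w),interpolation=cv2.INTER_CUBIC)[:285])
cv2.imwrite("pics/b4.png",np.clip(np.hstack(o)*1.3,0,255).astype(np.uint8))
```

```text
t 7.2167 pos [0.5933 0.2533 0.0643] yaw -13.91 z [ 0.0043  0.0011 -1.    ] F [-0.1 -0.7  6.4] open 0.135049199457208 grip 30.00246226787567
shift [0.0066 0.0027 0.006 ] turn z -0.0001
```

View pics/b4.png

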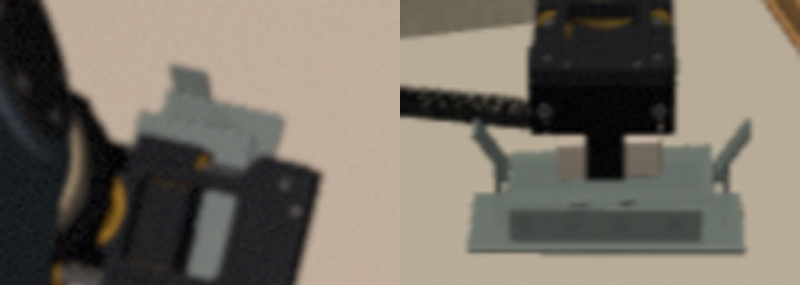

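The plate lies between the clips and is nearly down: in the side crop it spans (508,150) to (712,195), with the clips against both ends. Force is 6 N, so I push a little further.

Emit:
step_arm([
  [0,0,0.004,0,0,0,1],
  [0,0,0.008,0,0,0,1],
  [0,0,0.012,0,0,0,1],
  [0,0,0.012,0,0,0,1],
])

```text
time_s: 7.65
position: [0.594, 0.2532, 0.062]
tcp_rot: [[0.971, -0.24, 0.006], [-0.24, -0.971, 0.001], [0.006, -0.002, -1.0]]
force: [-1.0, -1.2, 12.5]
opening: 0.132
grasp_force: 30.0
```

Emit:
step_arm([
  [0,0,0.005,0,0,0,1],
  [0,0,0.01,0,0,0,1],
  [0,0,0.014,0,0,0,1],
  [0,0,0.014,0,0,0,1],
])

```text
time_s: 7.98
position: [0.594, 0.2532, 0.0619]
tcp_rot: [[0.971, -0.24, 0.007], [-0.24, -0.971, 0.001], [0.006, -0.002, -1.0]]
force: [-7.2, -3.5, 33.4]
opening: 0.139
grasp_force: 30.0
```

It has hit a hard stop at the expected height of 0.062. I unload the push and then let go.

Emit:
step_arm([
  [0,0,-0.012,0,0,0,1],
  [0,0,-0.016,0,0,0,1],
  [0,0,-0.016,0,0,0,-0.2],
  [0,0,-0.016,0,0,0,-0.2],
  [0,0,-0.016,0,0,0,-0.2],
  [0,0,-0.016,0,0,0,-0.2],
  [0,0,-0.016,0,0,0,-0.2],
  [0,0,-0.016,0,0,0,-0.2],
])

```text
time_s: 8.65
position: [0.5913, 0.2528, 0.0585]
tcp_rot: [[0.971, -0.24, -0.001], [-0.24, -0.971, -0.0], [-0.001, 0.0, -1.0]]
force: [-0.0, 0.1, 0.2]
opening: 0.499
grasp_force: 0.0
```

Emit:
step_arm([
  [0,0,-0.05,0,0,0,-0.2],
  [0,0,-0.12,0,0,0,-0.2],
  [0,0,-0.22,0,0,0,-0.2],
  [0,0,-0.34,0,0,0,-0.2],
  [0,0,-0.45,0,0,0,-0.2],
  [0,0.1,-0.5,0,0,0,-0.2],
  [0,0.2,-0.5,0,0,0,-0.2],
  [0,0.3,-0.5,0,0,0,-0.2],
])

```text
time_s: 9.32
position: [0.5704, 0.1653, 0.2107]
tcp_rot: [[0.971, -0.238, 0.004], [-0.238, -0.971, 0.0], [0.004, -0.001, -1.0]]
force: [-0.0, -1.0, -0.4]
opening: 0.598
grasp_force: 0.0
```

Emit:
step_arm([
  [0,0.13,0,0,0,0,-0.2],
  [0,0.26,0,0,0,0,-0.2],
  [0,0.39,0,0,0,0,-0.2],
  [0,0.5,0,0,0,0,-0.2],
  [0,0.5,0,0,0,0,-0.2],
])

```text
time_s: 9.73
position: [0.5325, 0.015, 0.2088]
tcp_rot: [[0.969, -0.245, -0.002], [-0.245, -0.969, -0.002], [-0.001, 0.002, -1.0]]
force: [0.5, 0.7, 0.2]
opening: 0.597
grasp_force: 0.0
```

Run:
```python
from h import *
o=[]
for n,(x,y,w,h) in {"top":(150,140,100,120),"side":(270,130,112,70)}.items():
    c=capture(n); o.append(cv2.resize(c["image"][y:y+h,x:x+w,::-1],(400,400*h//w),interpolation=cv2.INTER_CUBIC))
o[1]=cv2.copyMakeBorder(o[1],0,o[0].shape[0]-o[1].shape[0],0,0,cv2.BORDER_CONSTANT)
cv2.imwrite("pics/b5.png",np.clip(np.hstack(o)*1.3,0,255).astype(np.uint8))
```

```text
(no output)
```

View pics/b5.png

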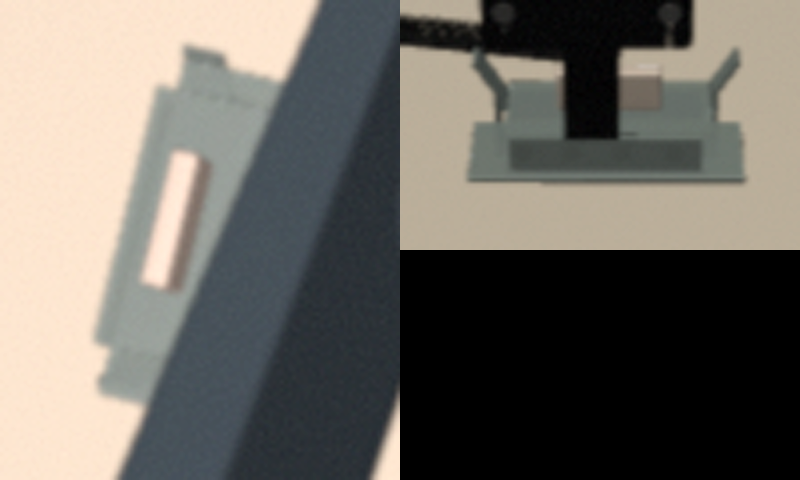

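The cover has stayed on the case with its rib aligned. The gripper still hides part of it, so I move the arm further away and check.

Emit:
step_arm([
  [0,0.13,0,0,0,0,-0.2],
  [0,0.26,0,0,0,0,-0.2],
  [0,0.39,0,0,0,0,-0.2],
  [0,0.52,0,0,0,0,-0.2],
  [0,0.65,0,0,0,0,-0.2],
  [0,0.78,0,0,0,0,-0.2],
  [0,0.8,0,0,0,0,-0.2],
  [0,0.8,0,0,0,0,-0.2],
])

```text
time_s: 10.5
position: [0.4768, -0.2145, 0.2091]
tcp_rot: [[0.97, -0.243, 0.001], [-0.243, -0.97, -0.0], [0.001, 0.0, -1.0]]
force: [0.2, -0.0, 0.0]
opening: 0.599
grasp_force: 0.0
```

Run:
```python
from h import *
goal([.5,-.2,.2],-13.9)
o=[]
for n,(x,y,w,h) in {"top":(150,140,100,120),"side":(270,130,112,70)}.items():
    c=capture(n); o.append(cv2.resize(c["image"][y:y+h,x:x+w,::-1],((260,312) if n=="top" else (540,338)),interpolation=cv2.INTER_CUBIC)[:312])
cv2.imwrite("pics/b6.png",np.clip(np.hstack(o)*1.3,0,255).astype(np.uint8))
```

```text
t 10.5 pos [ 0.4768 -0.2145  0.2091] yaw -14.06 z [ 1.1e-03 -3.0e-04 -1.0e+00] F [ 0.2 -0.   0. ] open 0.5993043093590295 grip 0.0
shift [ 0.0631 -0.0658  0.0303] turn z -0.0035
```

View pics/b6.png

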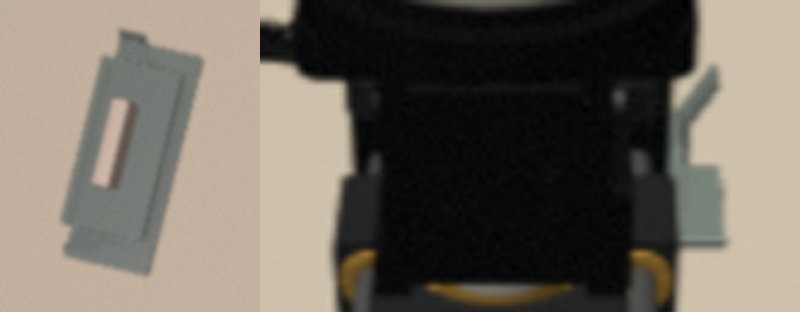

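Emit:
step_arm([
  [-0.45,0.97,0,0,0,0,-0.2],
  [-0.45,0.97,0,0,0,0,-0.2],
  [-0.45,0.97,0,0,0,0,-0.2],
  [-0.45,0.97,0,0,0,0,-0.2],
  [-0.45,0.97,0,0,0,0,-0.2],
  [-0.45,0.97,0,0,0,0,-0.2],
  [-0.45,0.97,0,0,0,0,-0.2],
  [-0.45,0.97,0,0,0,0,-0.2],
])

```text
time_s: 11.27
position: [0.2752, -0.4641, 0.2092]
tcp_rot: [[0.971, -0.238, 0.0], [-0.238, -0.971, -0.001], [0.0, 0.001, -1.0]]
force: [0.1, -0.4, 1.2]
opening: 0.604
grasp_force: 0.0
```

Run:
```python
from h import *
c=capture("side"); x,y,w,h=270,130,112,70
cv2.imwrite("pics/b7.png",np.clip(cv2.resize(c["image"][y:y+h,x:x+w,::-1],(784,490),interpolation=cv2.INTER_CUBIC)*1.3,0,255).astype(np.uint8))
a=np.radians(-13.9); X=np.array([np.cos(a),np.sin(a)]);Y=np.array([-np.sin(a),np.cos(a)]);o=np.array([.595,.2515])
t=capture("top"); f=100/260
q=[[150+u*f,140+v*f] for u,v in [(101,58),(187,68),(148,240),(62,222)]]
p=plane(t,q,.033)[:,:2]-o; print("cover corners in case frame",np.c_[p@X,p@Y].round(4).tolist(),"centre",(p.mean(0)@X).round(4),(p.mean(0)@Y).round(4))
```

```text
cover corners in case frame [[0.0563, 0.0292], [0.0625, -0.0305], [-0.0578, -0.0329], [-0.059, 0.0276]] centre 0.0005 -0.0016
```

View pics/b7.png

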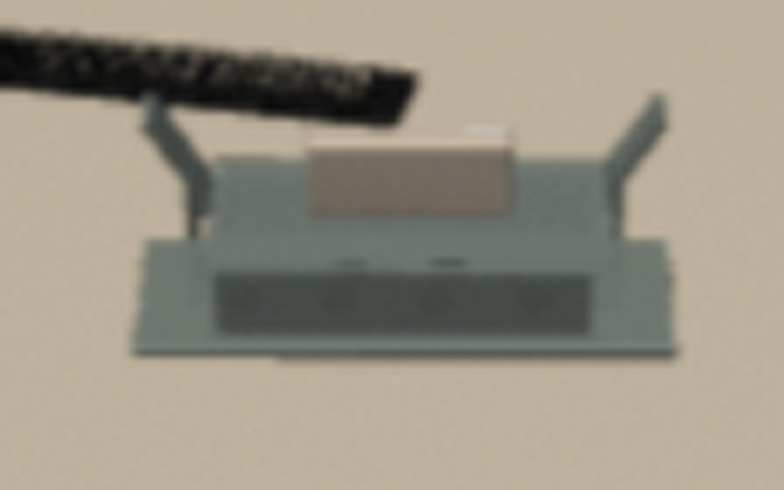

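The side view shows the cover flat on the rim. The clip tips are at (291.7,144.3) and (364,144), the same as at rest, so both have clicked. The top-view corners put the cover's centre within 2 mm of the case's.

```bash
python3 -c "
from rig import *
print(hand_in())"
```

```text
the job is handed in; nothing more can be done
None
```

The long cover is on the case, rib up, and let go: the last pictures show it flat on the rim, centred to about 2 mm, with both clips back at rest, and I handed the job in at about 11 s (the hand-in returned no verdict).

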